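Clamp the indigo printing plate in the carver's vice

TASK

Get the indigo plate ready for its edge to be dressed: swing the vice's red-handled lever out to open the jaws, then slide the indigo-blue carved plate up out of its leaning slot in the rack. Stand it upright on the vice bed, square between the jaws and midway along them (set it down, do not drop it), then swing the lever back until the jaws hold it tight, and let go. Leave the other plates in the rack and everything else on the bench where it is.

Things in the scene. Friction and masses are not known exactly. Their poses are not given: they have to be found in the camera images.
- plate_indigo: the plate to clamp: flat carved teak plate, 10 mm thick (own x), 150 mm wide (own y), 130 mm high (own z), about 0.14 kg; its carved +x face and front two thirds are stained indigo blue, the back 4 mm is brown wood. Origin: centre of its underside (the 10 x 150 mm lower edge); the upper edge is at own z = 130 mm. In the rack its z axis leans 30 degrees from vertical, its top towards the rack's -x side (the robot's side), so the slot is left by moving along the plate's own +z
- plate_red: same size of plate and same frame, stained madder red, standing in another slot of the rack; to be left there
- plate_yellow: same size of plate and same frame, stained turmeric yellow, standing in another slot of the rack; to be left there
- rack: fixed wooden rack, 230 (x) by 178 mm (y), origin at the centre of its underside, z up, side cheeks 82 mm high. 3 slots 56 mm apart along x (48 mm square to the plates): 13 mm grooves in the cheeks that hold the plates' side edges, leaning 30 degrees, top to -x. Plate undersides at x = -30, 26, 82 mm, y = 0, z = 17 mm; grooves reach 72 mm up a plate, its top 58 mm is free (upper edge 130 mm high)
- vise: iron quick-action vice bolted to the bench, z up. Its jaws close along its y axis and are 110 mm long along its x. Origin: on the bench, midway along the jaws, in the plane of the face of the fixed jaw, which stands on the +y side. Flat bed between the jaws at z = 32 mm, 70 mm long along x; the tops of both jaws are at z = 95 mm
- vise_seat (a point): point on the vice bed where the centre of the plate's underside belongs when clamped: in the vice's frame x = 0, y = -5 mm (half a plate from the fixed jaw's face), z = 32 mm; axes as the vice's
- vise_jaw: sliding jaw of the vice, on the -y side. Origin at the foot of its face, midway along it, z = 33 mm; the gap between the jaws is the distance of this origin from the fixed jaw's face along the vice's y. It can be moved only by the lever
- vise_lever (a joint): angle of the vice's lever, which turns in the level plane about the upright pivot lever_pivot. 0: closed, lever points along the vice's -x; grows counter-clockwise from above to 1.2 rad: open, lever points nearly along the vice's -y. Jaw gap = 2 mm + 20 mm per rad (26 mm at 1.2 rad; about 0.4 rad with the 10 mm plate between the jaws). It starts nearly closed. The lever is stiff: about 5 N at the handle moves it, it stays where it is left and keeps its clamping pressure
- lever_grip (a point): centre of the red upright handle at the lever's end: cylinder 26 mm in diameter, from z = 76 mm to 127 mm (this point at 101 mm), 90 mm from the pivot; the flat steel lever arm lies just below it
- lever_pivot (a point): point on the upright axis of the lever, at the height of lever_grip; in the vice's frame x = 0, y = -100 mm
- grip_block: wooden printing block with a hand grip, 90 x 65 x 64 mm, bystander left of the robot, origin under its centre
- border_block: long wooden border block, 170 x 42 x 46 mm, bystander right of the vice; origin under its centre
- mallet: wooden carver's mallet lying behind the vice, 265 mm long along its x, 62 mm high, bystander; origin on the bench midway
- file: flat file with a wooden handle, 300 mm long, 27 mm high, bystander on the right of the bench; origin on the bench, 10 mm from its middle
- dye_jar: closed jar of dye, 68 mm diameter, 95 mm high, bystander on the robot's side, between rack and vice; origin under its centre
- brayer: inking roller, yellow roller and blue handle, 160 mm long, 36 mm high, bystander left of the rack; origin under the roller
Things that resemble listed ones, but are neither listed nor needed, are in the scene too. Leave any green or turquoise look-alike of the plate_indigo alone.

How it is judged (in metres and radians):
On the way, in this order (a step that is already met when the one before it is completed fails the run):
1. the vice is opened: lever swung out past 1.0 rad (jaw gap over 22 mm) (value of joint vise_lever above 1 rad), for 0.2 s.
2. the indigo plate is drawn up clear of its slot: its underside more than 85 mm above the rack's underside (z of plate_indigo in the frame of rack above 0.085 m), for 0.1 s.
3. the plate stands on the vice bed between the open jaws (z of plate_indigo in the frame of vise_seat between -0.006 and 0.006 m and y of plate_indigo in the frame of vise_seat between -0.022 and 0.006 m and x of plate_indigo in the frame of vise_seat between -0.025 and 0.025 m and contact force between vise and plate_indigo above 0.2 N and value of joint vise_lever above 0.6 rad), for 0.2 s.
At the end, for the whole second after the job is handed in: Indigo plate clamped: sliding jaw presses it over 5 N, lever below 0.6 rad; upright and square to the jaws within 0.06 rad, underside within 5 mm of the bed, centre within 25 mm of the jaws' middle, at rest; red and yellow plates within 15 mm of their start (contact force between vise_jaw and plate_indigo above 5 N and value of joint vise_lever below 0.6 rad and angle between plate_indigo's own z axis and vertical below 0.06 rad and angle between the x axis of plate_indigo and the y axis of vise, either way round below 0.06 rad and z of plate_indigo in the frame of vise_seat between -0.005 and 0.005 m and x of plate_indigo in the frame of vise_seat between -0.025 and 0.025 m and linear speed of plate_indigo below 0.02 m/s and distance of each of plate_red, plate_yellow from where it was at the start of the episode below 0.015 m); the robot touches nothing.
It fails at once if the indigo plate is dropped: it moves faster than 0.45 m/s while the fingers do not touch it (contact force between the fingers and plate_indigo below 0.05 N and linear speed of plate_indigo above 0.45 m/s).
It fails at once if another plate is pulled out of place (over 25 mm) (distance of any of plate_red, plate_yellow from where it was at the start of the episode above 0.025 m).
It fails at once if a tool, block, jar or roller on the bench is pushed away (over 30 mm) (distance of any of grip_block, border_block, mallet, file, dye_jar, brayer from where it was at the start of the episode above 0.03 m).
It also fails if it takes over 64 s, if anything falls off the work surface, if the arm or the gripper's body presses on something with over 40 N, if the wrist force passes 120 N, or if a joint passes its speed limit or range.

ROBOT

A 6-joint arm with a two-finger parallel gripper is mounted at the origin on the work surface. World frame = base frame: x ahead of the robot, y to its left, z up, the work surface at z = 0. Lengths are in m, angles in degrees, forces in N, time in s.
With the tool pointing down it reaches from about 0.275 to 0.825 m from the base axis. Payload 5.2 kg.
Tool frame: the origin (TCP) lies between the finger pads; the fingertips stand 14 mm ahead of it and the grasp point (between the pads) lies 5 mm behind it; z points along the fingers, y is the line along which they close (so a half turn about z gives the same grasp; the last joint's range is limited). The gripper opens to 93 mm and grips with 3 to 60 N. Pads are 15 mm wide; open, the fingers measure 128 mm over their backs; the gripper's body (75 mm by 188 mm) begins 65 mm behind the grasp point.
Start: joints at [-11.62, 14.817, 87.949, -0, 77.235, -11.62], TCP at [0.55, 0, 0.233] pointing down, gripper open.
Joint ranges: [-179.93, 179.93], [-52.35, 119.4], [10.71, 147.94], [-69.91, 249.91], [12.55, 155.21], [-178.61, 178.61]. Speed limits (degrees/s): [147.25, 147.25, 180, 180, 180, 180].

INTERFACE

Orientations are given as [roll, pitch, yaw] about the fixed x, y, z axes, in that order (R = Rz(yaw) Ry(pitch) Rx(roll)).
In Python, from workcell import arm, fingers, kin, imaging, job gives the robot as it stands. Calls block until the motion is done:
- arm.move_pose(position, orientation): joint-space move of the TCP to a pose.
- arm.move_linear(position, attitude=None, speed=0.15, guard=None): straight line of the TCP; attitude=None keeps the orientation; speed is the mean speed in m/s. With guard (N) it stops when the force on the tool has changed by that much, and returns True; else False.
- arm.goto_joints(angles): joint-space move.
- fingers.open_gripper() and fingers.close(grasp_force=None): open the fingers fully, or close them until they stop; grasp_force is the grip in N (None keeps the last).
- arm.wait(seconds).
- kin.solve_ik(position, orientation): joint angles nearest the present ones, or None.
- arm.read_state(): the state.
- imaging.get_image(name): name is "scene" or "side" or "wrist"; returns a dict with "img" (400x640x3 uint8, red, green, blue), "vfov" (degrees; the focal length in pixels is half the picture's height over the tangent of half this angle, whatever the lens; pixels are square), "cx", "cy" (the principal point, pixels), "dist_coeffs" ([k1, k2, p1, p2, k3] as OpenCV has them; the pictures are not rectified), "rvec" (rotation vector, rad) and "tvec" (3), from world to camera coordinates, as OpenCV has them; the wrist camera has in their place "mount" (4x4, takes a point from camera to tool coordinates, whose origin is the TCP and whose axes are the flange's). Camera axes: x right, y down, z forward; pixel columns grow to the right and rows downward; lengths in m; the calibration is good to about 2 mm. A picture is of the moment at which its call begins: read the wrist's pose just before it. There is no depth.
A pose or a line that the arm cannot do raises arm.PlanningError and nothing moves.
- job.sign_off(): hands the job in; it is judged then, once.
The state is a dict: "t": time; "qpos": joint angles; "qvel": joint speeds; "joint_torque": joint torques, N m; "tcp_pos": TCP position; "tool_rot": TCP orientation; "force": force on the tool from outside, world axes, zero at the start; "ft_torque": the same for the moment, N m; "grip_width": finger opening in m; "grip_force": force on a finger pad.
Only numpy, scipy, OpenCV 4.12 (cv2) and the standard library are available. Lean on these libraries where they do the work, as an engineer would, in place of code of your own. Each camera call takes 0.05 s, during which the arm holds its last target. There are 200 camera calls.

## Working session

There is one attempt and no reset: what is moved stays moved. The work goes in short steps, each a Python script; the robot and the scene stay as the last script left them, time stands still between calls to the robot, and variables do not carry over. Pictures are saved under pics/ and viewed, at most 10 in all, crops included, and the job is handed in when it is done.

```bash
ls; mkdir -p pics; python3 - <<'E'
from workcell import arm, fingers, kin, imaging, job
import cv2, pickle
d={}
for n in ["scene","side","wrist"]:
    im=imaging.get_image(n); d[n]=im
    cv2.imwrite(f"pics/{n}0.png",im["img"][:,:,::-1])
    print(n,{k:v for k,v in im.items() if k!="img"})
pickle.dump(d,open("d0.pkl","wb"))
print(arm.read_state())
E
```

```text
pics
scene {'vfov': 48.435604370800974, 'cx': 319.4180035122844, 'cy': 199.0886840556733, 'dist_coeffs': array([0.02443629, 0.        , 0.        , 0.        , 0.        ]), 'rvec': array([ 1.84596938,  1.94113244, -0.56911704]), 'tvec': array([ 0.03479267, -0.39608864,  1.90897818])}
side {'vfov': 43.60739969454008, 'cx': 326.1107234916438, 'cy': 214.3964287158374, 'dist_coeffs': array([-0.13318933,  0.        ,  0.        ,  0.        ,  0.        ]), 'rvec': array([ 1.07018268, -2.51431622,  0.93373679]), 'tvec': array([0.35905257, 0.37478648, 1.50304836])}
wrist {'vfov': 70.68913757001748, 'cx': 322.9836073861684, 'cy': 203.4365985288845, 'dist_coeffs': array([-0.01190252,  0.        ,  0.        ,  0.        ,  0.        ]), 'mount': array([[ 4.76975346e-04, -9.60972685e-01, -2.76642859e-01,
         7.66064605e-02],
       [ 9.99999728e-01,  6.13897519e-04, -4.08337057e-04,
        -4.51539467e-04],
       [ 5.62231123e-04, -2.76642589e-01,  9.60972717e-01,
        -1.52629433e-01],
       [ 0.00000000e+00,  0.00000000e+00,  0.00000000e+00,
         1.00000000e+00]])}
{'t': 0.15, 'qpos': array([-1.16181448e+01,  1.48500996e+01,  8.79943550e+01, -8.71151659e-04,
        7.72343872e+01, -1.16192907e+01]), 'qvel': array([ 0.04253906, -0.15284521, -0.24922324,  0.00299087,  0.06823823,
        0.01771972]), 'joint_torque': array([ 1.84710952e-03, -4.37643743e+01, -2.84233278e+01,  7.19930883e-02,
        3.80130450e-02, -3.72983607e-06]), 'tcp_pos': array([5.49619460e-01, 1.10190469e-04, 2.32020854e-01]), 'tool_rot': array([-1.79922603e+02, -1.50473841e-02,  9.00013288e+01]), 'force': array([0.32316573, 0.37019809, 1.30865298]), 'ft_torque': array([-0.00823486,  0.00373423,  0.00135636]), 'grip_force': 0.0, 'grip_width': 0.09286657730128733}
```

View pics/scene0.png

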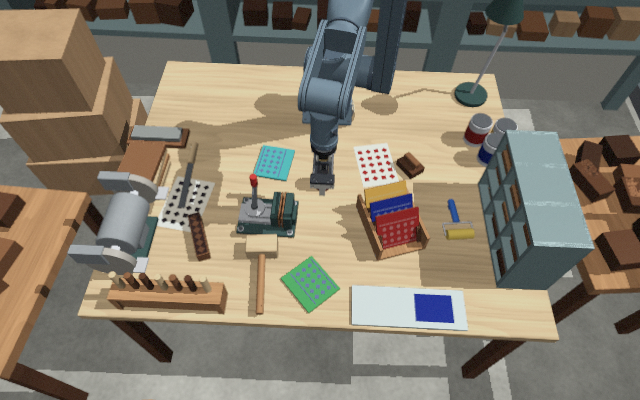

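View pics/side0.png

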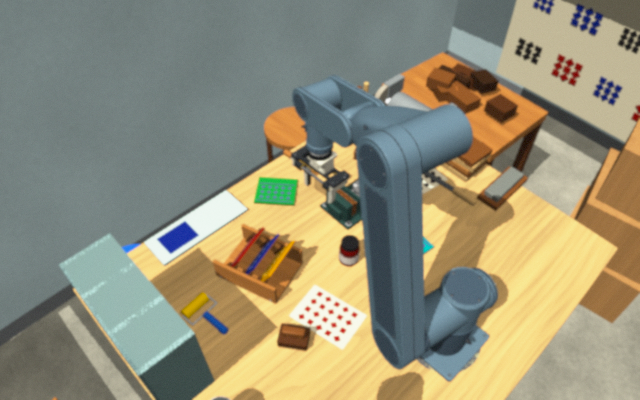

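Candidates for the indigo plate in the scene view: the blue plate in the rack's middle slot (390,207), the blue print lying flat (434,307), the turquoise sheet (274,162) and the green one (310,284). I choose (390,207). The vice is at (268,215) with its red handle at (254,182).

```bash
python3 -c "
import cv2,numpy as np
a=cv2.imread('pics/wr.png');b=cv2.imread('pics/wv.png')
cv2.imwrite('pics/both.png',cv2.resize(np.vstack([a,b]),(480,600)))"
```

```text
(no output)
```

View pics/both.png

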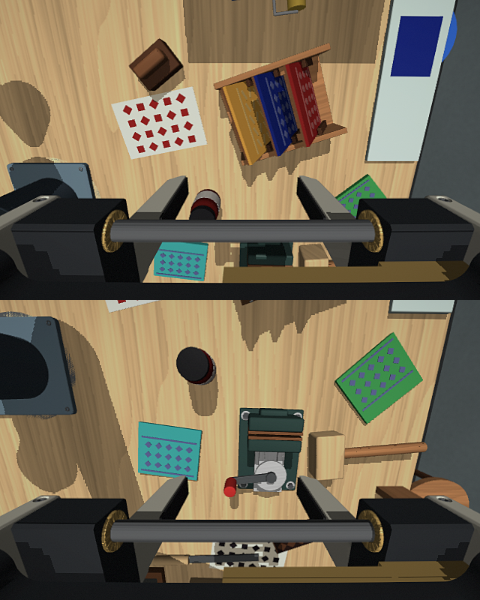

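The wrist views show the indigo plate in the middle slot between yellow and red (275,110), and the vice with its fixed jaw at the top (275,415). The red handle is at (230,487), so the lever is closed and points to -x. Next I take closer views for measuring.

```bash
python3 - <<'E'
from h import *
import pickle
out={}
for name,p in (("wv2",[.56,-.12,.27]),("wr2",[.58,.20,.30])):
    arm.move_pose(p,[180,0,90]); arm.wait(.2); out[name]=snap("wrist",name)
pickle.dump(out,open("d1.pkl","wb"))
im=out["wr2"]; hsv=cv2.cvtColor(im["img"],cv2.COLOR_RGB2HSV)
for n,lo,hi in (("blue",(110,120,50),(128,255,255)),):
    m=cv2.inRange(hsv,lo,hi); m=cv2.morphologyEx(m,cv2.MORPH_CLOSE,np.ones((9,9)))
    c,_=cv2.findContours(m,0,1)
    for k in c:
        if cv2.contourArea(k)>800: print(n,cv2.contourArea(k),cv2.approxPolyDP(k,6,True).reshape(-1,2).tolist())
im=out["wv2"]; hsv=cv2.cvtColor(im["img"],cv2.COLOR_RGB2HSV)
m=cv2.inRange(hsv,(0,170,80),(6,255,255))|cv2.inRange(hsv,(174,170,80),(180,255,255))
c,_=cv2.findContours(m,0,1)
for k in c:
    if cv2.contourArea(k)>150: print("red",cv2.contourArea(k),cv2.boundingRect(k))
print(arm.read_state()["t"])
E
python3 -c "
import cv2,numpy as np
a=cv2.imread('pics/wr2.png')[:300];b=cv2.imread('pics/wv2.png')[:300]
cv2.imwrite('pics/both2.png',np.vstack([a,b]))"
```

```text
blue 5032.0 [[268, 96], [314, 221], [344, 185], [322, 139], [320, 109], [302, 91]]
blue 5565.5 [[507, 5], [494, 97], [552, 98], [570, 6]]
blue 1377.5 [[594, 0], [586, 0], [568, 88], [597, 51]]
red 386.0 (243, 267, 26, 26)
4.7417
```

View pics/both2.png

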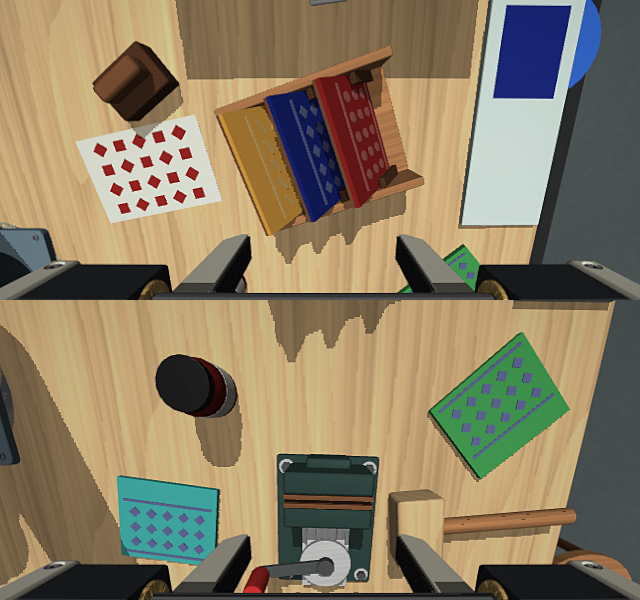

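```bash
python3 - <<'E'
from h import *
import pickle
arm.move_pose([.56,-.17,.27],[180,0,90]); arm.wait(.2); v=snap("wrist","wv3")
out=pickle.load(open("d1.pkl","rb")); out["wv3"]=v; pickle.dump(out,open("d1.pkl","wb"))
im=out["wr2"]; hsv=cv2.cvtColor(im["img"],cv2.COLOR_RGB2HSV)
m=cv2.inRange(hsv,(110,120,50),(128,255,255)); 
pts=[]
for r in range(100,217,3):
    cs=np.flatnonzero(m[r,240:420])+240; pts.append((cs[0],r))
vx,vy,x0,y0=cv2.fitLine(np.array(pts,np.float32),cv2.DIST_HUBER,0,.01,.01).ravel()
P=onplane(im,[[x0+vx/vy*(r-y0),r] for r in (96,221)],.1291)
d=P[1]-P[0]; print("edge ends",P,"len",np.linalg.norm(d),"mid",P.mean(0),"dir deg",np.degrees(np.arctan2(-d[1],-d[0])))
for n in ("wv2","wv3"):
    im=out[n]; hsv=cv2.cvtColor(im["img"],cv2.COLOR_RGB2HSV)
    m=cv2.inRange(hsv,(0,170,80),(6,255,255))|cv2.inRange(hsv,(174,170,80),(180,255,255))
    c,_=cv2.findContours(m,0,1); print([cv2.boundingRect(k) for k in c if cv2.contourArea(k)>80])
    # copper
    m=cv2.inRange(hsv,(5,80,90),(20,255,255)); m[:, :270]=0;m[:,380:]=0
    c,_=cv2.findContours(m,0,1)
    for k in c:
        if cv2.contourArea(k)>60: print(n,cv2.boundingRect(k),np.round(cv2.boxPoints(cv2.minAreaRect(k))).tolist())
im=out["wv3"]["img"]
a=cv2.resize(im[60:310,200:480],None,fx=2.4,fy=2.4,interpolation=cv2.INTER_CUBIC)
cv2.imwrite("pics/v3c.png",a[:600,:,::-1])
E
```

```text
edge ends [[0.51768262 0.30259713 0.1291    ]
 [0.56576372 0.15982602 0.1291    ]] len 0.15064986571786906 mid [0.54172317 0.23121157 0.1291    ] dir deg 108.61200538827376
[(243, 267, 26, 26)]
wv2 (296, 356, 84, 21) [[296.0, 376.0], [296.0, 356.0], [379.0, 356.0], [379.0, 376.0]]
wv2 (270, 323, 110, 20) [[270.0, 323.0], [379.0, 323.0], [379.0, 342.0], [270.0, 342.0]]
wv2 (283, 203, 90, 7) [[283.0, 207.0], [283.0, 203.0], [372.0, 205.0], [372.0, 210.0]]
wv2 (283, 195, 91, 7) [[283.0, 199.0], [283.0, 194.0], [373.0, 197.0], [373.0, 201.0]]
wv2 (270, 127, 110, 166) [[270.0, 127.0], [379.0, 127.0], [379.0, 292.0], [270.0, 292.0]]
wv2 (270, 82, 9, 183) [[270.0, 264.0], [270.0, 82.0], [278.0, 82.0], [278.0, 264.0]]
wv2 (270, 0, 110, 156) [[270.0, 0.0], [379.0, 0.0], [379.0, 155.0], [270.0, 155.0]]
[(247, 235, 20, 34)]
wv3 (297, 347, 83, 30) [[297.0, 376.0], [297.0, 347.0], [379.0, 347.0], [379.0, 376.0]]
wv3 (282, 164, 94, 8) [[282.0, 168.0], [282.0, 164.0], [375.0, 167.0], [375.0, 171.0]]
wv3 (282, 155, 95, 8) [[282.0, 159.0], [282.0, 154.0], [376.0, 157.0], [376.0, 162.0]]
wv3 (270, 154, 110, 139) [[270.0, 292.0], [270.0, 154.0], [379.0, 154.0], [379.0, 292.0]]
wv3 (270, 66, 7, 167) [[270.0, 232.0], [270.0, 66.0], [276.0, 66.0], [276.0, 232.0]]
wv3 (322, 0, 58, 123) [[322.0, 0.0], [379.0, 0.0], [379.0, 122.0], [322.0, 122.0]]
wv3 (309, 0, 9, 65) [[309.0, 0.0], [317.0, 0.0], [317.0, 64.0], [309.0, 64.0]]
wv3 (274, 0, 38, 120) [[273.0, 0.0], [306.0, -1.0], [311.0, 119.0], [278.0, 120.0]]
```

View pics/v3c.png

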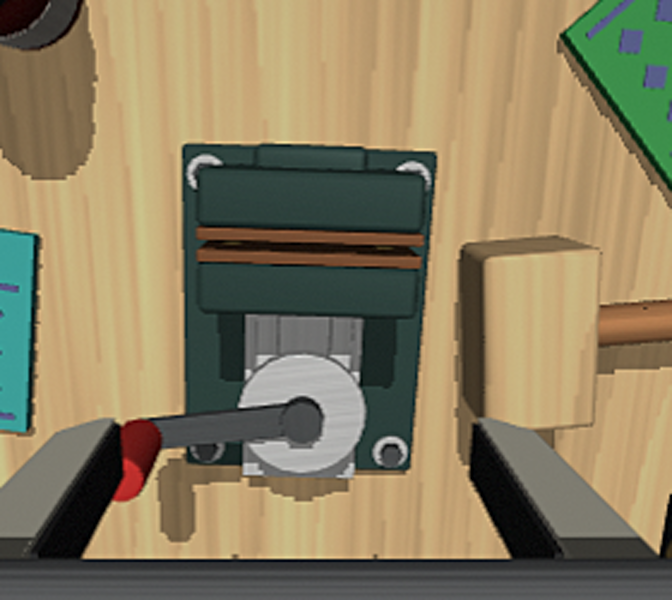

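```bash
python3 - <<'E'
from h import *
import pickle
out=pickle.load(open("d1.pkl","rb"))
for n,l,h in (("wv2",[[283,199],[373,201]],None),("wv3",[[282,159],[376,162]],[[252.9,260.8]])):
    im=out[n]; P=onplane(im,l,.095); d=P[1]-P[0]
    yaw=np.arctan2(d[1],d[0]); print(n,P[:,:2],np.linalg.norm(d),"yaw",np.degrees(yaw),"mid",P.mean(0))
    o=P.mean(0)[:2]; c,s=np.cos(yaw),np.sin(yaw); piv=o+0.1*np.array([s,-c]); print("pivot",piv)
    if h:
        H=onplane(im,h,.127)[0,:2]; r=H-piv; print("handle",H,np.linalg.norm(r),"lever",np.arctan2(r[1],r[0])+np.pi-yaw)
    print("pivot seen", onplane(im,[[326,263]] if n=="wv2" else [[325.8,234.5]],.085))
# plate
yaw=np.radians(18.61); ux=np.array([np.cos(yaw),np.sin(yaw),0]); z=np.array([0,0,1])
a=np.radians(30); zp=-np.sin(a)*ux+np.cos(a)*z; xp=np.cos(a)*ux+np.sin(a)*z
top=np.array([.5417,.2312,.1291])+.001*xp
print("top",top,"under",top-.13*zp)
E
```

```text
wv2 [[ 0.51193436 -0.13352066]
 [ 0.62127712 -0.13608534]] 0.10937283874886593 yaw -1.3436508082232037 mid [ 0.56660574 -0.134803    0.095     ]
pivot [ 0.56426084 -0.2347755 ]
pivot seen [[ 0.56453414 -0.22502678  0.085     ]]
wv3 [[ 0.51233406 -0.13315209]
 [ 0.62135013 -0.13636036]] 0.10906326426109236 yaw -1.6856902379929257 mid [ 0.5668421  -0.13475622  0.095     ]
pivot [ 0.56390044 -0.23471295]
handle [ 0.47868658 -0.2468537 ] 0.08607438045298685 lever 0.17094240409697348
pivot seen [[ 0.56362892 -0.2310591   0.085     ]]
top [0.54252074 0.23147637 0.1296    ] under [0.60412207 0.25221948 0.0170167 ]
```

```bash
cat >> h.py <<'E'
YV=np.radians(-1.6); VO=np.array([.5668,-.1345]); PIV=VO+.1*np.array([np.sin(YV),-np.cos(YV)])
def hpos(th,r=.09):
    a=np.pi+YV+th; return PIV+r*np.array([np.cos(a),np.sin(a)])
def lang():
    d=arm.read_state()["tcp_pos"][:2]-PIV; return (np.arctan2(d[1],d[0])-np.pi-YV)%(2*np.pi), np.linalg.norm(d)
def hyaw(th): return [180,0,np.degrees(YV+th)]
ZH=.103
E
python3 - <<'E'
from h import *
p=[.4775,-.2465]; th=.15
arm.move_pose([*p,.20],hyaw(th)); arm.move_linear([*p,ZH],speed=.15,guard=15)
fingers.close(20); s=arm.read_state(); print("grip",s["grip_width"],s["grip_force"],s["tcp_pos"],s["force"],lang())
th0,r=lang()
if .018<s["grip_width"]<.034:
    for th in np.linspace(th0,1.14,9)[1:]:
        g=arm.move_linear([*hpos(th),ZH],hyaw(th),speed=.08)
    s=arm.read_state(); print(lang(),s["force"],s["grip_width"],s["tcp_pos"],s["t"])
E
```

```text
grip 0.025645133329989838 19.99901533126831 [ 0.47726855 -0.24586436  0.10290567] [-0.81987326  3.10540592  1.74440864] (np.float64(0.1586425730595291), np.float64(0.08748565181778291))
(np.float64(1.1420708519925409), np.float64(0.08906295840524786)) [ 3.20804854  3.76811324 -0.4837647 ] 0.025702184141166144 [ 0.52473601 -0.31439808  0.1028964 ] 11.7083
```

```bash
cat >> h.py <<'E'
YR=np.radians(18.61); UX=np.array([np.cos(YR),np.sin(YR),0]); A=np.radians(30)
ZP=-np.sin(A)*UX+np.array([0,0,np.cos(A)]); XP=np.cos(A)*UX+np.array([0,0,np.sin(A)]); YP=np.cross(ZP,XP)
TOP=np.array([.5425,.2315,.1296])
RP=R.from_matrix(np.c_[YP,XP,-ZP]).as_euler("xyz",degrees=True).tolist()
def pp(x,z,y=0): return (TOP+x*XP+y*YP+(z-.13)*ZP).tolist()
E
python3 - <<'E'
from h import *
fingers.open_gripper(); p=arm.read_state()["tcp_pos"]
arm.move_linear([p[0],p[1],.25],speed=.25)
print(RP)
for q in (pp(.0345,.23),pp(.0345,.122),pp(0,.24)): print(kin.solve_ik(q,RP))
arm.move_pose(pp(.0345,.24),RP); arm.wait(.2)
im=snap("wrist","near")
m=cv2.inRange(cv2.cvtColor(im["img"],cv2.COLOR_RGB2HSV),(110,120,50),(128,255,255))
print("expected blue edge ends",proj(im,[pp(-.001,.13,-.075),pp(-.001,.13,.075)]))
print(arm.read_state()["t"],arm.read_state()["tcp_pos"],pp(.0345,.24))
v=im["img"].copy()
for a in proj(im,[pp(-.001,.13,-.075),pp(-.001,.13,.075)]): cv2.circle(v,tuple(int(i) for i in a),3,(0,255,0),-1)
cv2.imwrite("pics/near1.png",v[:,:,::-1])
E
```

```text
[149.99999999999997, 0.0, 108.61]
[  9.02602667   0.74207475 111.51340646   7.71137736  38.34500114
 -14.3813038 ]
[ 10.2163696   13.22416101 112.2929314    9.91535695  25.07879969
 -16.278739  ]
[  8.05601292  -2.62327055 116.1326206    8.7059949   37.23149962
 -16.11704778]
expected blue edge ends [[289.07789194 272.8701487 ]
 [283.38162172 123.57452681]]
15.8 [0.51912459 0.22296107 0.24205356] [0.5186914437721865, 0.22348290931914228, 0.24211279441628825]
```

View pics/near1.png

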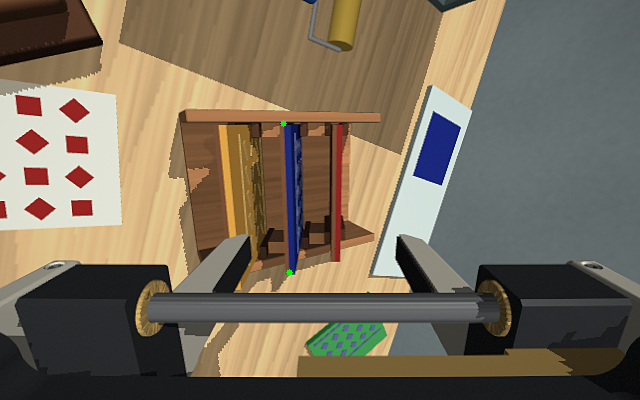

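The picture confirms the indigo plate: its edge, from (289,273) to (283,124), lies on my predicted points. The left finger is headed for the gap between yellow and indigo.

```bash
python3 - <<'E'
from h import *
print(arm.move_linear(pp(.0345,.122),speed=.1,guard=6))
def rep(n): s=arm.read_state(); print(n,round(s["grip_width"],4),round(s["grip_force"],2),np.round(s["force"],1),np.round([(s["tcp_pos"]-TOP)@v for v in (XP,YP,ZP)],4),s["t"])
rep("down"); fingers.close(3); rep("closed")
E
```

```text
False
down 0.0926 0.0 [-0.5 -0.7  0. ] [ 0.035   0.     -0.0075] 17.1333
closed 0.0598 3.11 [-6.7 -4.3  0.8] [ 0.031   0.0004 -0.0084] 17.875
```

```bash
python3 - <<'E'
from h import *
def rep(n): s=arm.read_state(); print(n,round(s["grip_width"],4),round(s["grip_force"],2),np.round(s["force"],1),np.round([(s["tcp_pos"]-TOP)@v for v in (XP,YP,ZP)],4),s["t"])
for c in (.018,.006,.001):
    print(arm.move_linear(pp(c,.122),speed=.06,guard=15)); rep(c); fingers.close(3); rep("closed")
E
```

```text
False
0.018 0.0274 3.06 [-5.9 -3.4  0.4] [ 0.0149  0.0003 -0.0083] 18.3
closed 0.028 3.07 [-6.  -3.8  0.4] [ 0.0151  0.0003 -0.0083] 18.5167
False
0.006 0.0108 3.01 [-1.3  0.2 -0.4] [ 0.0059 -0.     -0.008 ] 18.8667
closed 0.0109 3.03 [-2.5  0.2 -0. ] [ 0.006  0.    -0.008] 19.0833
False
0.001 0.0102 3.0 [-0.8  0.1 -1. ] [ 0.0015 -0.0002 -0.0079] 19.3333
closed 0.01 3.0 [ 1.3 -0.6 -0.3] [ 0.0014 -0.0001 -0.0079] 19.55
```

Gripped at 10 mm width. Now I firm the grip, draw it up, carry it over and look.

```bash
cat >> h.py <<'E'
def seat(y): return VO+y*np.array([-np.sin(YV),np.cos(YV)])
E
python3 - <<'E'
from h import *
def rep(n): s=arm.read_state(); print(n,round(s["grip_width"],4),round(s["grip_force"],2),np.round(s["force"],1),np.round(s["tcp_pos"],4),np.round(s["tool_rot"],2),s["t"])
fingers.close(30); rep("g")
arm.move_linear(pp(.001,.26),speed=.12,guard=20); rep("up")
p=arm.read_state()["tcp_pos"]
arm.move_linear([p[0],p[1],.33],[180,0,108.6],speed=.15)
print(kin.solve_ik([*seat(-.009),.30],[180,0,178.4]),kin.solve_ik([*seat(-.009),.30],[180,0,-1.6]))
arm.move_pose([*seat(-.009),.30],[180,0,178.4]); arm.wait(.3); rep("over")
snap("wrist","over"); snap("scene","overs")
a=cv2.imread("pics/over.png"); b=cv2.imread("pics/overs.png")[120:280,160:480]
cv2.imwrite("pics/over2.png",np.vstack([cv2.resize(a,(480,300)),cv2.resize(b,(480,240))]))
E
```

```text
g 0.0098 30.0 [ 0.4 -0.2 -0.5] [0.5474 0.2331 0.1234] [1.4997e+02 1.0000e-02 1.0861e+02] 19.7667
up 0.01 30.0 [ 0.2  1.1 -1.2] [0.4815 0.211  0.2419] [ 1.5007e+02 -1.0000e-02  1.0860e+02] 21.0667
[ -25.14156424   16.46501849   76.38863922    0.           87.14634229
 -113.54156424] [-2.51415642e+01  1.64650185e+01  7.63886392e+01 -2.54444375e-14
  8.71463423e+01  6.64584358e+01]
over 0.0098 30.0 [ 1.  -0.3 -1.1] [ 0.5666 -0.143   0.3001] [-1.8000e+02  1.0000e-02  1.7844e+02] 23.8833
```

View pics/over2.png

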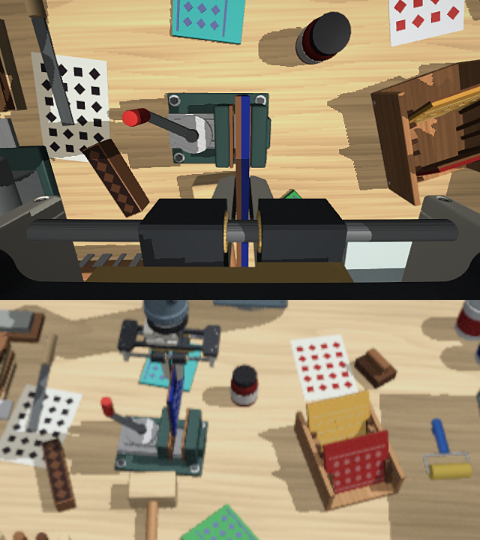

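The picture shows the plate held upright over the open jaws (wrist 243,140), the lever swung out (132,118), and red and yellow still in the rack. Setting it down under guard.

```bash
python3 - <<'E'
from h import *
def rep(n): s=arm.read_state(); print(n,round(s["grip_width"],4),round(s["grip_force"],2),np.round(s["force"],1),np.round(s["tcp_pos"],4),np.round(s["tool_rot"],2),s["t"])
x,y=seat(-.009)
g=arm.move_linear([x,y,.165],speed=.1,guard=8); rep(g)
if not g: g=arm.move_linear([x,y,.148],speed=.025,guard=5); rep(g)
arm.wait(.3); rep("w")
E
```

```text
False 0.0098 30.0 [-0.1 -0.4 -1.4] [ 0.567  -0.1437  0.1657] [-1.7997e+02  7.0000e-02  1.7840e+02] 25.4833
True 0.0098 30.0 [ 0.6 -0.2  3.7] [ 0.5669 -0.1436  0.1542] [-1.7998e+02  5.0000e-02  1.7840e+02] 25.975
w 0.0096 30.0 [ 1.6 -0.5  5.5] [ 0.5669 -0.1436  0.1542] [-1.7999e+02  4.0000e-02  1.7840e+02] 26.275
```

```bash
python3 - <<'E'
from h import *
def rep(n): s=arm.read_state(); print(n,round(s["grip_width"],4),round(s["grip_force"],2),np.round(s["force"],1),np.round(s["tcp_pos"],4),s["t"])
fingers.open_gripper(); arm.wait(.2)
arm.move_linear([*seat(-.009),.28],speed=.15)
snap("wrist","rel"); rep("rel")
p=[.5247,-.3144]
arm.move_pose([*p,.24],hyaw(1.14)); arm.move_linear([*p,ZH],speed=.15,guard=15)
fingers.close(20); rep("grip"); print(lang())
E
```

```text
rel 0.093 0.0 [-0.1  0.4 -0.4] [ 0.5659 -0.1432  0.2787] 28.875
grip 0.0258 20.0 [-0.5  0.7  0. ] [ 0.5247 -0.3144  0.103 ] 32.5167
(np.float64(1.1421094518688424), np.float64(0.0890786593478705))
```

View pics/rel.png

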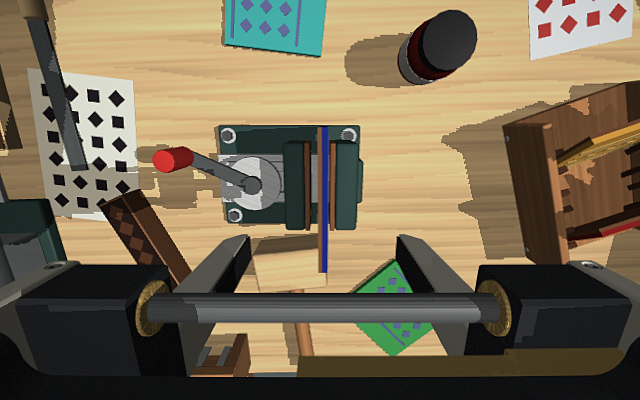

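The plate stands upright and free between the open jaws at (323,200). Now I swing the lever back.

```bash
python3 - <<'E'
from h import *
for th in np.linspace(1.142,.52,6)[1:]: arm.move_linear([*hpos(th,.0892),ZH],hyaw(th),speed=.08,guard=30)
th=.52
while th>.16:
    th-=.03; g=arm.move_linear([*hpos(th,.0892),ZH],hyaw(th),speed=.04,guard=20)
    s=arm.read_state(); f=np.linalg.norm(s["force"][:2]); l=lang()[0]; print(round(th,2),round(l,3),g,np.round(s["force"],1),round(s["t"],2))
    if f>22 or g: break
E
```

```text
0.49 0.502 False [ 4.2 -3.6 -5. ] 34.23
0.46 0.467 False [ 3.9 -2.9 -5.7] 34.48
0.43 0.435 False [ 4.6 -2.1 -6. ] 34.73
0.4 0.405 False [ 2.7 -2.9 -6.5] 34.98
0.37 0.394 False [  6.   -8.3 -10. ] 35.23
0.34 0.392 False [  9.6 -15.5 -14.6] 35.48
0.31 0.39 False [ 11.1 -22.  -19.4] 35.73
```

```bash
python3 - <<'E'
from h import *
fingers.open_gripper(); p=arm.read_state()["tcp_pos"]
arm.move_linear([p[0],p[1],.28],speed=.15)
arm.move_pose([*seat(-.009),.30],[180,0,178.4]); arm.wait(.3)
im=snap("wrist","end"); s=snap("scene","ends"); print(arm.read_state()["t"])
c=lambda x,z:[*(seat(-.002)+x*np.array([np.cos(YV),np.sin(YV)])),z]
P=proj(im,[c(-.075,.162),c(.075,.162)]); print(P)
v=im["img"].copy()
for a in P: cv2.circle(v,tuple(int(i) for i in a),2,(0,255,0),-1)
b=s["img"][120:280,160:480]
cv2.imwrite("pics/end2.png",np.vstack([v[60:300],cv2.resize(b,(640,320))])[:,:,::-1])
E
```

```text
40.8083
[[330.48371267 125.03224185]
 [329.49918365 261.51209913]]
```

View pics/end2.png

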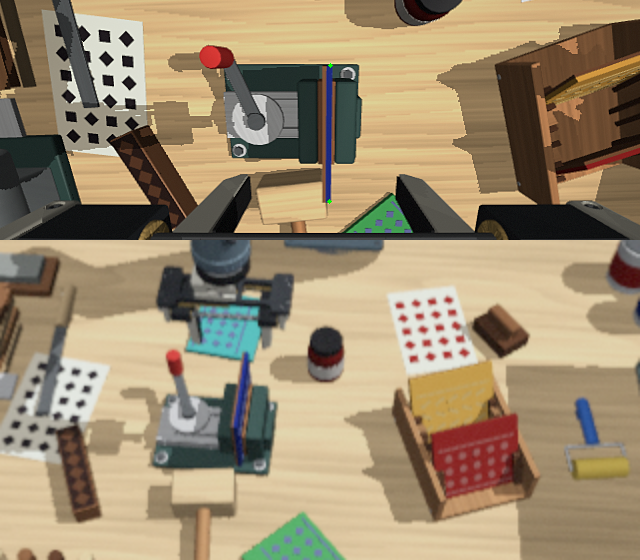

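The plate is clamped upright on the predicted ends, (330,125) and (329,262). The lever is at about 0.39 rad, and everything else is in place.

```bash
python3 -c "
from h import *
print(job.sign_off())"
```

```text
the job is handed in; nothing more can be done
None
```

The indigo plate stands clamped upright in the vice, midway along the jaws with the lever at about 0.39 rad; the other things on the bench look unmoved in the last pictures, and I handed the job in at about 41 s (no verdict was returned).

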